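# Unlock and open the dust gate

## Robot

A 6-joint arm with a two-finger parallel gripper is mounted at the origin on the work surface. World frame = base frame: x ahead of the robot, y to its left, z up, the work surface at z = 0. Lengths are in mm, angles in rad, forces in N, time in s.
With the tool pointing down it reaches from about 375 to 750 mm from the base axis. Payload 9 kg.
Tool frame: the origin (TCP) lies at the very end of the fingers, on their centre line; the grasp point (between the pads) lies 19 mm behind it; z points along the fingers, y is the line along which they close (so a half turn about z gives the same grasp; the last joint's range is limited). The gripper opens to 85 mm and grips with 20 to 120 N. Pads are 22 mm wide; open, the fingers measure 114 mm over their backs; the gripper's body (76 mm by 85 mm) begins 54 mm behind the grasp point. The pads swing forward as they close: fully open they stand 13 mm farther back than shut.
Start: joints at [-1.384, 0.104, 0.097, 1.564, 0, 1.353], TCP at [236.314, -551.537, 231.331] pointing down, gripper open.
Joint ranges: [-2.99, 2.99], [-0.84, 1.86], [-1.1, 1.16], [-1.84, 2.11], [-1.51, 1.56], [-3.14, 3.14]. Speed limits (rad/s): [2.22, 2.22, 2.57, 3.14, 3.14, 3.14].

## Interface

Orientations are given as [roll, pitch, yaw] about the fixed x, y, z axes, in that order (R = Rz(yaw) Ry(pitch) Rx(roll)).
In Python, from rig import arm gives the robot as it stands. The module is installed in compiled form; this text tells all that it offers.
- The arm moves only by the tool drive_tool, never from a script. Its arguments are lists of equal length, an entry for each row: "jaw": the opening, from 0 (shut) to 1 (fully open); "travel": the shift along the tool's x, y, z in m, a list of three; "twist": the turn about the tool's z in degrees. In form: {"jaw": [jaw, ...], "travel": [[dx, dy, dz], ...], "twist": [twist, ...]}. A call has 1 to 12 rows; each row is the pose to reach, as a shift and turn from the pose commanded when the call began, along the tool's axes at that moment; what a row does not reach only later rows make up. A row lasts 1/10 s, in which the tool goes at most 50 mm and 8.59 degrees, less where a joint would pass 70% of its speed; a pose out of reach is approached as far as the arm can. A call with a gripper value outside its range is refused whole. The fingers move at their own pace and stop on an object; the grip force is fixed at half the most. Time passes only in rows, so rows that repeat a pose let the fingers close. It gives the time, the measured TCP pose, the force, the opening and the grip force at its end, in the units of the state.
- arm.get_obs(): the state, without advancing time (a new reading comes with each control period).
- arm.get_image(name): name is "scene" or "side" or "wrist"; returns a dict with "pixels" (400x640x3 uint8, red, green, blue), "z_map" (400x640 float32, mm along the optical axis (not along the pixel's ray), 0 where there is no reading), "fov_y" (degrees; the focal length in pixels is half the picture's height over the tangent of half this angle, whatever the lens; pixels are square), "cx", "cy" (the principal point, pixels), "dist_coeffs" ([k1, k2, p1, p2, k3] as OpenCV has them; the pictures are not rectified), "cam_to_world" (4x4, takes a point from camera to world coordinates). Camera axes: x right, y down, z forward; pixel columns grow to the right and rows downward; lengths in mm; the calibration is good to about 2 mm. A picture is of the moment at which its call begins.
- arm.sign_off(): hands the job in; it is judged then, once.
Trained networks look in a picture, given as the dict that the camera call returned (one of the last four; its "shot" number tells which), for a name from the list of things; names that differ only in an ending like _2 or _b are one class to them, and where a whole thing is asked for, a point or a joint stands for the part that bears it (a point fixed in the world has none). Each returns a list of dicts, best first, with "p" (0 to 1); they miss things now and then, are a little off and sometimes report something else, mostly with a low value. They report only what shows in the picture. A call takes as long as a camera call.
- arm.cut_out(target, picture): "mask" (400x640 bool, what is visible of it) and "pixel" ([row, column] in pixels, amid what is visible of it).
The state is a dict: "clock": time; "q": joint angles; "qvel": joint speeds; "joint_efforts": joint torques, N m; "tcp_pos": TCP position; "tcp_rot": TCP orientation; "wrist_force": force on the tool from outside, world axes, zero at the start; "moment": the same for the moment, N m; "finger_gap": opening from 0.0 (shut) to 1.0 (fully open); "gripper_force": force on a finger pad.
Only numpy, scipy, OpenCV 4.12 (cv2) and the standard library are available. Lean on these libraries where they do the work, as an engineer would, in place of code of your own. Each camera call takes 0.05 s, during which the arm holds its last target. There are 200 camera calls.

## Task

The bench sander is about to be used and needs suction at the dust port with the blue handle. Slide that port's red lock knob all the way sideways, away from the handle, so that the lock bar no longer blocks it, then pull the blue handle straight away from the inlet ring, towards the robot's side, until the gate is fully open, and let go. Leave the port with the orange handle locked.

Things in the scene. Friction and masses are not known exactly. Their poses are not given: they have to be found in the camera images.
- blue_port: Dust port with the BLUE handle: grey box 235 x 210 x 70 mm fixed on the bench. Origin: box centre in plan, at bench level; x, y along its sides, z up; at yaw 0 its front (-x) faces the robot; turned up to 0.3 rad. Offsets below are in this frame, mm; deck at z 70. Inlet ring: centre x 75, y -40, radius 50, top z 86. Pipe on the +x side, below z 75. Only handle and knob rise above z 86.
- blue_lock (a joint): Travel (m) of the blue port's lock along the port's +y: 0 locked, 0.045 fully withdrawn (stop). Starts at 0 to 0.008; blocks the gate below 0.025; slides with about 2 N, stays where left. A red bar along y on the deck (20 wide, top z 82, x -32) ends in front of the handle; on it stands the red square knob, 18 x 18 mm, centre x -32, y 50 at travel 0, top z 134.
- blue_gate (a joint): Travel (m) of the blue port's gate along the port's -x: 0 shut, 0.085 fully open (stop). Starts at 0 to 0.003; locked, it moves no further than 0.01; unlocked, it slides with about 3 N and stays where left. The blue handle is an upright flat bar on the gate plate, 14 mm thick in x, 50 mm wide in y, centre x -10, y -40 at travel 0, from the deck to z 134.
- orange_lock (a joint): The same lock travel (m) on the other dust port, of the same build, with an ORANGE handle and the same red knob. It stands about 0.33 m to the left or right of the blue one. It must stay locked; starts at 0 to 0.008.

How it is judged (in metres and radians):
On the way, in this order (a step that is already met when the one before it is completed fails the run):
1. the blue port's lock is withdrawn (30 mm or more) while its gate is still shut (value of joint blue_lock above 0.03 m and value of joint blue_gate below 0.02 m), for 0.1 s.
2. the blue gate is pulled open (70 mm or more) (value of joint blue_gate above 0.07 m), for 0.2 s.
At the end, for the whole second after the job is handed in: The blue gate stands open by 70 mm or more of its 85 mm, its lock is withdrawn by 30 mm or more of its 45 mm, both are at rest and released, and the orange port's lock is still home (less than 18 mm withdrawn) (value of joint blue_lock above 0.03 m and value of joint blue_gate above 0.07 m and value of joint orange_lock below 0.018 m and velocity of joint blue_gate between -0.01 and 0.01 m/s and velocity of joint blue_lock between -0.01 and 0.01 m/s); the robot touches nothing.
It fails at once if the orange port's lock is withdrawn (18 mm or more) (value of joint orange_lock above 0.018 m).
It also fails if it takes over 43 s, if anything falls off the work surface, if the arm or the gripper's body presses on something with over 40 N, if the wrist force passes 120 N, or if a joint passes its speed limit or range.

## Working session

There is one attempt and no reset: what is moved stays moved. The work goes in short steps, Python scripts to look and compute and a tool call to move; the robot and the scene stay as the last step left them, time stands still between calls to the robot, and variables do not carry over. Pictures are saved under pics/ and viewed, at most 10 in all, crops included, and the job is handed in when it is done.

Besides the shell and the picture viewer there is one more tool, called after ">>>" by a JSON object that holds its "api" and its "payload". drive_tool: Moves the arm, as the interface text tells. Its arguments: {"type":"object","properties":{"jaw":{"type":"array"},"travel":{"type":"array"},"twist":{"type":"array"}},"required":["jaw","travel","twist"]}

```bash
mkdir -p pics
cat > h.py <<'E'
import numpy as np, cv2
from rig import arm
def K(im):
    f=200/np.tan(np.radians(im["fov_y"])/2); return np.array([[f,0,im["cx"]],[0,f,im["cy"]],[0,0,1]])
def pts(im,mask):
    v,u=np.nonzero(mask&(im["z_map"]>0)); z=im["z_map"][v,u]
    n=cv2.undistortPoints(np.stack([u,v],1).astype(np.float64)[:,None],K(im),np.array(im["dist_coeffs"]))[:,0]
    T=np.array(im["cam_to_world"]); return np.c_[n*z[:,None],z]@T[:3,:3].T+T[:3,3]
def save(im,n): cv2.imwrite("pics/"+n,im["pixels"][:,:,::-1])
def color(im,c):
    h=cv2.cvtColor(im["pixels"],cv2.COLOR_RGB2HSV); H,S,V=[h[...,i].astype(int) for i in range(3)]
    ok=(S>120)&(V>60)
    return ok&{"red":(H<6)|(H>174),"blue":(H>100)&(H<130),"orange":(H>8)&(H<22)}[c]
E
python3 - <<'E'
from h import *
o=arm.get_obs(); print({k:np.round(o[k],3) for k in("clock","tcp_pos","tcp_rot","wrist_force")})
ims=[]
for n in("scene","side"):
    im=arm.get_image(n); ims.append(im["pixels"]); save(im,n+"0.png")
    for t in("blue_port","blue_lock","blue_gate","orange_lock"):
        for d in arm.cut_out(t,im)[:2]:
            p=pts(im,d["mask"])
            print(n,t,round(d["p"],2),np.round(d["pixel"]),d["mask"].sum(), len(p) and np.round([np.median(p,0),p.min(0),p.max(0)]).tolist())
    for c in("red","blue","orange"):
        p=pts(im,color(im,c)); q=p[(p[:,2]>125)&(p[:,2]<145)]
        print(n,c,len(p),len(q),len(q) and np.round([q.mean(0),q.min(0),q.max(0)]).tolist())
cv2.imwrite("pics/both.png",cv2.resize(np.vstack(ims),(480,600))[:,:,::-1])
E
```

```text
{'clock': np.float64(0.0), 'tcp_pos': array([ 236.238, -551.172,  230.523]), 'tcp_rot': array([-3.14 , -0.   ,  0.405]), 'wrist_force': array([ 0.413,  0.333, -0.133])}
scene blue_port 0.89 [235. 221.] 14329 [[642.0, -164.0, 70.0], [417.0, -287.0, -3.0], [806.0, -37.0, 137.0]]
scene blue_lock 0.62 [202. 250.] 606 [[569.0, -114.0, 83.0], [548.0, -173.0, 68.0], [580.0, -79.0, 137.0]]
scene blue_gate 0.9 [229. 200.] 2442 [[613.0, -199.0, 75.0], [534.0, -251.0, 66.0], [704.0, -154.0, 137.0]]
scene orange_lock 0.79 [190. 413.] 552 [[540.0, 208.0, 84.0], [485.0, 162.0, 68.0], [556.0, 241.0, 137.0]]
scene red 2778 186 [[522.0, 50.0, 132.0], [69.0, -105.0, 125.0], [578.0, 226.0, 143.0]]
scene blue 2456 202 [[576.0, -193.0, 132.0], [565.0, -217.0, 125.0], [584.0, -168.0, 137.0]]
scene orange 3601 242 [[620.0, 108.0, 133.0], [562.0, -32.0, 125.0], [891.0, 155.0, 145.0]]
side blue_port 0.81 [169. 327.] 11656 [[597.0, -91.0, 70.0], [462.0, -435.0, -1.0], [801.0, 118.0, 136.0]]
side blue_port 0.62 [154. 343.] 630 [[563.0, -89.0, 89.0], [544.0, -192.0, 71.0], [578.0, -76.0, 136.0]]
side blue_lock 0.79 [155. 344.] 657 [[563.0, -89.0, 88.0], [544.0, -222.0, 69.0], [596.0, -70.0, 136.0]]
side blue_gate 0.63 [138. 327.] 851 [[605.0, -201.0, 75.0], [557.0, -250.0, 73.0], [697.0, -88.0, 136.0]]
side orange_lock 0.6 [274. 332.] 1193 [[532.0, 225.0, 94.0], [518.0, 123.0, 69.0], [560.0, 237.0, 135.0]]
side red 9984 320 [[540.0, 140.0, 132.0], [522.0, -102.0, 125.0], [573.0, 228.0, 136.0]]
side blue 185 85 [[570.0, -183.0, 132.0], [564.0, -210.0, 125.0], [578.0, -167.0, 136.0]]
side orange 6738 617 [[501.0, -542.0, 135.0], [71.0, -1290.0, 125.0], [885.0, 157.0, 145.0]]
```

View pics/both.png

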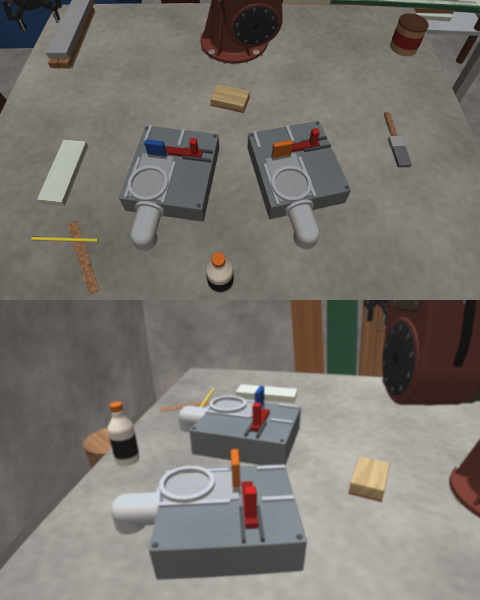

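The stacked picture (scene above, side below) shows the blue port at about (170,175), with its handle at (155,148) and red knob at (194,147). The orange port is at about (300,170). Next I'll get the yaw and the exact tops from both views.

Run:
```python
from h import *
for n in("scene","side"):
    im=arm.get_image(n)
    d=arm.cut_out("blue_port",im)[0]; p=pts(im,d["mask"])
    q=p[(abs(p[:,2]-70)<4)]; q=q[(q[:,0]<760)&(q[:,1]<-20)&(q[:,1]>-310)]
    r=cv2.minAreaRect(q[:,:2].astype(np.float32)); print(n,"deck rect",np.round(r[0]),np.round(r[1]),round(r[2],1))
    for c in("red","blue"):
        p=pts(im,color(im,c)); p=p[(p[:,0]>450)&(p[:,0]<650)&(p[:,1]<-40)&(p[:,1]>-260)]
        for lo,hi in((100,128),(131,140)):
            q=p[(p[:,2]>lo)&(p[:,2]<hi)]
            if len(q)>4: print(n,c,lo,len(q),np.round([q.mean(0),np.percentile(q,3,0),np.percentile(q,97,0)]).tolist(), [np.round(x,1) for x in cv2.minAreaRect(q[:,:2].astype(np.float32))])
        if c=="red":
            b=p[(p[:,2]>78)&(p[:,2]<86)]; vx,vy,x,y=cv2.fitLine(b[:,:2].astype(np.float32),cv2.DIST_HUBER,0,.01,.01).ravel()
            print("bar yaw",np.arctan(-vx/vy),x,y,len(b))
```

```text
scene deck rect [ 619. -159.] [210. 283.] 82.2
scene red 100 89 [[575.0, -98.0, 114.0], [567.0, -128.0, 101.0], [578.0, -88.0, 128.0]] [array([ 573.4, -127. ]), array([15.6, 81.4]), np.float64(5.4)]
scene red 131 67 [[568.0, -96.0, 134.0], [560.0, -103.0, 131.0], [577.0, -88.0, 136.0]] [array([568.3, -95.7]), array([17. , 17.4]), np.float64(72.5)]
bar yaw -0.20415458 563.96844 -129.74232 372
scene blue 100 203 [[580.0, -193.0, 114.0], [576.0, -216.0, 101.0], [584.0, -171.0, 127.0]] [array([ 579.7, -193.8]), array([47.7,  4.9]), np.float64(82.1)]
scene blue 131 156 [[575.0, -193.0, 134.0], [567.0, -215.0, 131.0], [582.0, -170.0, 136.0]] [array([ 573.8, -192.9]), array([47.6, 15.9]), np.float64(83.1)]
side deck rect [ 599. -155.] [212. 244.] 82.2
side red 100 146 [[564.0, -89.0, 114.0], [557.0, -96.0, 101.0], [572.0, -86.0, 127.0]] [array([563.5, -88.6]), array([18.7, 10.6]), np.float64(23.9)]
side red 131 52 [[565.0, -93.0, 134.0], [558.0, -102.0, 132.0], [573.0, -85.0, 135.0]] [array([565.1, -94.2]), array([19. , 15.8]), np.float64(72.1)]
bar yaw -0.118057564 557.83594 -128.01515 220
side blue 100 108 [[570.0, -179.0, 116.0], [564.0, -199.0, 101.0], [578.0, -168.0, 127.0]] [array([ 567.5, -183. ]), array([36.1, 10.2]), np.float64(66.1)]
side blue 131 59 [[570.0, -185.0, 134.0], [565.0, -208.0, 131.0], [576.0, -168.0, 136.0]] [array([ 570.4, -189.3]), array([43.1, 10.2]), np.float64(82.1)]
```

>>> {"api": "drive_tool", "payload": {"jaw": [0, 0, 0, 0, 0, 0, 0, 0, 0, 0, 0, 0], "travel": [[0.04, -0.022, 0], [0.08, -0.044, 0], [0.12, -0.067, 0], [0.16, -0.089, 0], [0.2, -0.111, 0], [0.24, -0.134, 0], [0.28, -0.156, 0], [0.32, -0.178, 0], [0.36, -0.2, 0], [0.4, -0.223, 0.01], [0.44, -0.245, 0.02], [0.466, -0.259, 0.03]], "twist": [3, 6, 9, 12, 15, 18, 21, 24, 27, 29, 31, 31]}}

```text
clock: 1.9
tcp_pos: [564.1, -127.3, 201.1]
tcp_rot: [-3.141, -0.001, -0.136]
wrist_force: [-0.3, 0.3, -0.4]
finger_gap: -0.004
gripper_force: 0.0
```

>>> {"api": "drive_tool", "payload": {"jaw": [0, 0], "travel": [[0, 0, 0], [0, 0, 0]], "twist": [0, 0]}}

```text
clock: 2.1
tcp_pos: [562.6, -129.4, 201.0]
tcp_rot: [3.141, 0.001, -0.135]
wrist_force: [1.3, -1.0, 0.7]
finger_gap: 0.004
gripper_force: 0.0
```

```bash
cat > look.py <<'E'
from h import *
import sys
o=arm.get_obs(); print({k:np.round(o[k],3) for k in("clock","tcp_pos","tcp_rot","wrist_force","finger_gap")})
yaw=-0.136; ex=np.array([np.cos(yaw),np.sin(yaw)]); ey=np.array([-ex[1],ex[0]]); t=np.array(o["tcp_pos"])[:2]
for n in sys.argv[2:]:
    im=arm.get_image(n); save(im,n+sys.argv[1]+".png")
    for c in("red","blue"):
        p=pts(im,color(im,c)); p=p[(p[:,0]>430)&(p[:,0]<650)&(p[:,1]<-20)&(p[:,1]>-260)]
        q=p[(p[:,2]>129)&(p[:,2]<140)]
        if len(q)>4:
            r=cv2.minAreaRect(q[:,:2].astype(np.float32)); m=np.array(r[0]); print(n,c,len(q),np.round(m),np.round(r[1]),round(r[2],1),"top z",np.round(np.median(q[:,2])),"from tcp in port x,y",np.round([(m-t)@ex,(m-t)@ey],1))
E
python3 look.py 1 wrist scene
```

```text
{'clock': np.float64(2.1), 'tcp_pos': array([ 562.645, -129.39 ,  200.999]), 'tcp_rot': array([ 3.141e+00,  1.000e-03, -1.350e-01]), 'wrist_force': array([ 1.269, -0.979,  0.75 ]), 'finger_gap': np.float64(0.004)}
wrist red 658 [567. -95.] [17. 17.] 82.3 top z 134.0 from tcp in port x,y [-0.2 34.7]
wrist blue 1598 [ 573. -192.] [49. 14.] 82.5 top z 134.0 from tcp in port x,y [ 18.5 -60.6]
scene red 75 [568. -96.] [16. 19.] 82.0 top z 133.0 from tcp in port x,y [ 0.8 33.9]
scene blue 171 [ 575. -193.] [49. 17.] 79.1 top z 133.0 from tcp in port x,y [ 20.7 -61.5]
```

View pics/wrist1.png

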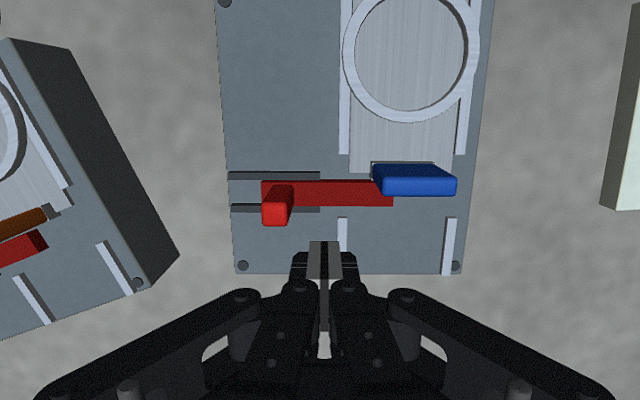

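The wrist view shows the knob at (278,205), the handle at (415,180) and the shut fingers at (324,260). The fingers line up with the gap between them, and the views agree on top z 134 and a yaw of about -0.135. Next I descend and push the knob.

>>> {"api": "drive_tool", "payload": {"jaw": [0, 0, 0, 0, 0, 0, 0, 0, 0, 0, 0, 0], "travel": [[0, 0, 0.025], [0, 0, 0.05], [0, 0, 0.075], [0, 0, 0.1], [0, 0, 0.1], [0, -0.007, 0.1], [0, -0.014, 0.1], [0, -0.02, 0.1], [0, -0.026, 0.1], [0, -0.032, 0.1], [0, -0.038, 0.1], [0, -0.044, 0.1]], "twist": [0, 0, 0, 0, 0, 0, 0, 0, 0, 0, 0, 0]}}

```text
clock: 3.4
tcp_pos: [568.9, -85.9, 101.5]
tcp_rot: [3.141, -0.001, -0.136]
wrist_force: [0.2, -3.3, 1.5]
finger_gap: -0.003
gripper_force: 1.2
```

```bash
python3 look.py 2 wrist
```

```text
{'clock': np.float64(3.4), 'tcp_pos': array([568.928, -85.867, 101.526]), 'tcp_rot': array([ 3.141e+00, -1.000e-03, -1.360e-01]), 'wrist_force': array([ 0.24 , -3.314,  1.523]), 'finger_gap': np.float64(-0.003)}
wrist red 747 [577. -63.] [17.  8.] 82.9 top z 133.0 from tcp in port x,y [ 4.3 24.2]
wrist blue 3606 [ 574. -187.] [41. 14.] 83.5 top z 134.0 from tcp in port x,y [ 18.7 -99. ]
```

>>> {"api": "drive_tool", "payload": {"jaw": [0, 0, 0, 0], "travel": [[0, -0.003, 0], [0, -0.005, 0], [0, -0.007, 0], [0, -0.008, 0]], "twist": [0, 0, 0, 0]}}

```text
clock: 3.85
tcp_pos: [569.5, -79.8, 101.3]
tcp_rot: [3.138, 0.0, -0.137]
wrist_force: [-3.2, -12.7, 1.7]
finger_gap: 0.0
gripper_force: 6.3
```

>>> {"api": "drive_tool", "payload": {"jaw": [0, 0, 0, 0, 0, 0, 0, 0, 0, 0], "travel": [[0, 0.012, 0], [0, 0.015, -0.03], [0, 0.015, -0.07], [0.02, 0.05, -0.08], [0.04, 0.09, -0.08], [0.046, 0.113, -0.08], [0.046, 0.113, -0.08], [0.046, 0.113, -0.08], [0.046, 0.113, -0.08], [0.046, 0.113, -0.08]], "twist": [0, 0, 0, 0, 0, 0, 0, 0, 0, 0]}}

```text
clock: 4.85
tcp_pos: [599.8, -195.6, 181.3]
tcp_rot: [-3.141, 0.0, -0.135]
wrist_force: [0.3, -0.0, -0.4]
finger_gap: -0.001
gripper_force: 0.0
```

```bash
python3 look.py 3 wrist scene
```

```text
{'clock': np.float64(4.85), 'tcp_pos': array([ 599.834, -195.57 ,  181.344]), 'tcp_rot': array([-3.141,  0.   , -0.135]), 'wrist_force': array([ 0.32 , -0.001, -0.423]), 'finger_gap': np.float64(-0.001)}
wrist red 667 [572. -56.] [18. 18.] 80.3 top z 134.0 from tcp in port x,y [-46.  134.3]
wrist blue 253 [ 574. -193.] [49. 13.] 79.3 top z 133.0 from tcp in port x,y [-25.7  -0.6]
scene red 76 [573. -57.] [17. 19.] 80.9 top z 133.0 from tcp in port x,y [-45.3 133.5]
scene blue 143 [ 574. -192.] [47. 15.] 82.7 top z 133.0 from tcp in port x,y [-26.   -0.3]
```

View pics/scene3.png

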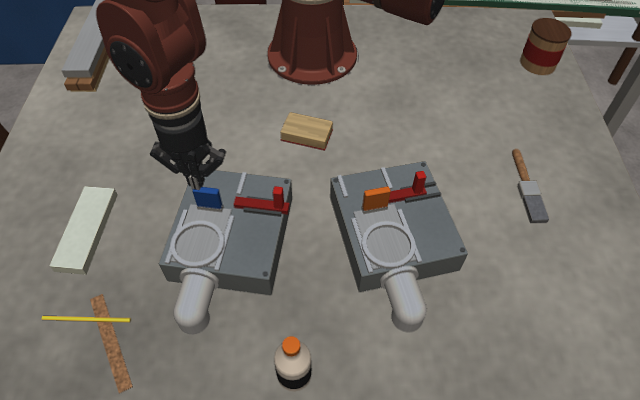

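The scene picture shows the red bar withdrawn clear of the blue handle, with the knob at (278,197) and the handle at (207,198). Travel comes out at about 44.5 mm, and the orange port is untouched. Next I descend behind the handle and pull.

>>> {"api": "drive_tool", "payload": {"jaw": [0, 0, 0, 0, 0, 0, 0, 0, 0, 0, 0, 0], "travel": [[0.001, 0, 0.03], [0.001, 0, 0.06], [0.001, 0, 0.08], [0.001, 0, 0.08], [-0.006, 0, 0.08], [-0.012, 0, 0.08], [-0.02, 0, 0.08], [-0.03, 0, 0.08], [-0.04, 0, 0.08], [-0.05, 0, 0.08], [-0.06, 0, 0.08], [-0.068, 0, 0.08]], "twist": [0, 0, 0, 0, 0, 0, 0, 0, 0, 0, 0, 0]}}

```text
clock: 6.15
tcp_pos: [532.7, -187.6, 102.9]
tcp_rot: [3.141, -0.003, -0.136]
wrist_force: [2.5, 0.6, 2.0]
finger_gap: 0.001
gripper_force: 1.5
```

>>> {"api": "drive_tool", "payload": {"jaw": [0, 0, 0, 0, 0, 0], "travel": [[-0.006, 0, 0], [-0.012, 0, 0], [-0.017, 0, 0], [-0.021, 0, 0], [-0.023, 0, 0], [-0.023, 0, 0]], "twist": [0, 0, 0, 0, 0, 0]}}

```text
clock: 6.75
tcp_pos: [509.3, -184.2, 101.0]
tcp_rot: [-3.142, 0.001, -0.136]
wrist_force: [0.1, -0.2, 0.1]
finger_gap: -0.0
gripper_force: 0.3
```

```bash
python3 look.py 4 scene wrist
```

```text
{'clock': np.float64(6.75), 'tcp_pos': array([ 509.299, -184.182,  101.049]), 'tcp_rot': array([-3.142e+00,  1.000e-03, -1.360e-01]), 'wrist_force': array([ 0.068, -0.19 ,  0.079]), 'finger_gap': np.float64(-0.0)}
scene red 77 [574. -57.] [17. 18.] 77.8 top z 133.0 from tcp in port x,y [ 46.4 134.9]
wrist blue 203 [ 491. -180.] [ 4. 10.] 81.9 top z 134.0 from tcp in port x,y [-18.6   1.6]
```

>>> {"api": "drive_tool", "payload": {"jaw": [0, 0, 0], "travel": [[-0.002, 0, 0], [-0.004, 0, 0], [-0.004, 0, 0]], "twist": [0, 0, 0]}}

```text
clock: 7.15
tcp_pos: [508.0, -183.9, 101.0]
tcp_rot: [-3.141, -0.005, -0.136]
wrist_force: [16.5, -2.2, -9.8]
finger_gap: -0.0
gripper_force: 8.3
```

>>> {"api": "drive_tool", "payload": {"jaw": [0, 0, 0, 0, 0, 0, 0, 0], "travel": [[0.012, 0, 0], [0.015, 0, 0], [0.015, 0, -0.04], [0.015, 0, -0.08], [0.015, 0, -0.12], [0.015, 0, -0.12], [0.015, 0, -0.12], [0.015, 0, -0.12]], "twist": [0, 0, 0, 0, 0, 0, 0, 0]}}

```text
clock: 7.95
tcp_pos: [520.0, -185.4, 219.8]
tcp_rot: [-3.141, 0.002, -0.136]
wrist_force: [0.0, -0.0, -0.9]
finger_gap: 0.001
gripper_force: 0.0
```

```bash
python3 look.py 5 wrist scene
```

```text
{'clock': np.float64(7.95), 'tcp_pos': array([ 520.001, -185.398,  219.783]), 'tcp_rot': array([-3.141e+00,  2.000e-03, -1.360e-01]), 'wrist_force': array([ 0.048, -0.007, -0.874]), 'finger_gap': np.float64(0.001)}
wrist red 606 [572. -56.] [18. 18.] 83.5 top z 134.0 from tcp in port x,y [ 33.9 135. ]
wrist blue 892 [ 492. -181.] [49. 14.] 81.7 top z 134.0 from tcp in port x,y [-28.3   0.1]
scene red 75 [574. -57.] [16. 18.] 84.0 top z 133.0 from tcp in port x,y [ 36.  134.5]
scene blue 145 [ 493. -181.] [49. 16.] 83.6 top z 133.0 from tcp in port x,y [-27.5   0.2]
```

View pics/scene5.png

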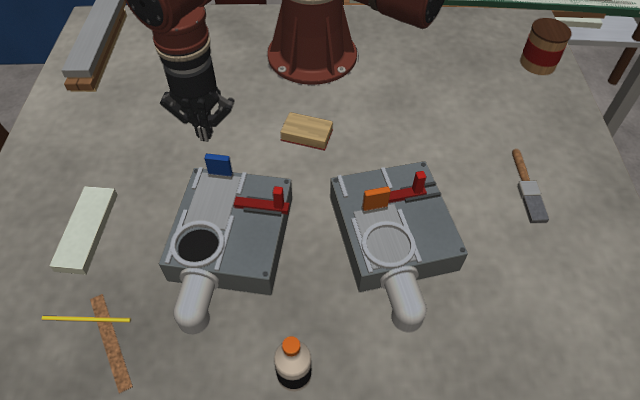

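The picture shows the blue handle at (218,165) with the inlet open and dark at (198,243). The knob is withdrawn at (278,197), the orange lock is still home, and the arm is clear above.

```bash
python3 -c "
from rig import arm; print(arm.sign_off())"
```

```text
the job is handed in; nothing more can be done
None
```

I handed the job in: the blue port's lock is withdrawn about 45 mm and its gate pulled open about 83 mm, both pushed up to their stops. The handle is released, the arm is clear, and the orange port still looks locked; the sign-off returned no verdict.

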